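Put the spice rack in order

ROBOT

A 6-joint arm with a two-finger parallel gripper is mounted at the origin on a cart in front of the work surface, level with it; the furniture and walls round the work are solid. World frame = base frame: x ahead of the robot, y to its left, z up, the work surface at z = 0. Lengths are in mm, angles in rad, forces in N, time in s.
With the tool pointing down it reaches from about 225 to 875 mm from the base axis. Payload 3.4 kg.
Tool frame: the origin (TCP) lies on the centre line of the jaws, within the pads' length; the fingertips stand 14 mm ahead of it and the grasp point (between the pads) lies 5 mm behind it; z points along the fingers, y is the line along which they close (so a half turn about z gives the same grasp; the last joint's range is limited). The gripper opens to 85 mm and grips with 20 to 120 N. Pads are 22 mm wide; open, the fingers measure 114 mm over their backs; the gripper's body (76 mm by 85 mm) begins 54 mm behind the grasp point. The pads swing forward as they close: fully open they stand 13 mm farther back than shut.
Start: joints at [1.199, 0.276, 1.505, -0, 1.361, -0.121], TCP at [142.718, 557.039, 245.328] pointing down, gripper open.
Joint ranges: [-2.89, 2.89], [-0.75, 2.08], [0.22, 2.7], [-1.18, 4.32], [0.11, 2.71], [-2.7, 2.7]. Speed limits (rad/s): [2.57, 2.57, 3.14, 3.14, 3.14, 3.14].

INTERFACE

Orientations are given as a rotation vector (axis times angle).
In Python, from workcell import env gives the robot as it stands. The module is installed in compiled form; this text tells all that it offers.
- The arm moves only by the tool drive_tool, never from a script. Its argument "rows" is a list of rows, each an object of numbers: "tx", "ty", "tz": the shift along the tool's x, y, z in cm; "spin": the turn about the tool's z in rad. In form: [{"tx": .., "ty": .., "tz": .., "spin": ..}, ...]. A call has 1 to 5 rows; each row shifts and turns the commanded pose from where the row before left it, along the tool's axes as they then stand; what a row does not reach is not made up. A row lasts 1/8 s, in which the tool goes at most 62.5 mm and 10.7 degrees, less where a joint would pass 70% of its speed; a pose out of reach is approached as far as the arm can. A call is refused whole if a number of a shift passes 6.25 or a number of a turn 0.188, either way. A call with a gripper value outside its range is refused whole. "gripper" is the opening, from 0 (shut) to 1 (fully open), set as the call begins (left out, the last holds). The fingers move at their own pace and stop on an object; "squeeze" is the grip in N (left out, the last holds). Time passes only in rows, so rows that do not move let the fingers close. It gives the time, the measured TCP pose, the force, the opening and the grip force at its end, in the units of the state.
- env.observe(): the state, without advancing time (a new reading comes with each control period).
- env.get_image(name): name is "scene" or "top" or "wrist"; returns (picture, depth): 384x512x3 uint8, red, green, blue; 384x512 float32, mm along the optical axis (not along the pixel's ray), 0 where there is no reading.
- env.camera_model(name): a dict with "fx", "fy", "cx", "cy" (pixels), "rvec" (rotation vector, rad) and "tvec" (3), from world to camera coordinates, as OpenCV has them. Camera axes: x right, y down, z forward; pixel columns grow to the right and rows downward; lengths in mm; the calibration is good to about 2 mm. A picture is of the moment at which its call begins: read the wrist's pose just before it. camera_model takes no time and is no camera call; for the wrist camera it gives the pose at the moment of the call.
- env.sign_off(): hands the job in; it is judged then, once.
The state is a dict: "time": time; "joint_positions": joint angles; "dq": joint speeds; "joint_torque": joint torques, N m; "ee_pos": TCP position; "tcp_rot": TCP orientation; "ft_force": force on the tool from outside, world axes, zero at the start; "wrist_torque": the same for the moment, N m; "gripper_width": finger opening in mm; "finger_force": force on a finger pad.
Only numpy, scipy, OpenCV 4.12 (cv2) and the standard library are available. Lean on these libraries where they do the work, as an engineer would, in place of code of your own. Each camera call takes 0.05 s, during which the arm holds its last target. There are 200 camera calls.

TASK

The brass jigger was left in a lane of the sloped spice rack and its spice jar on the walnut bar board: swap them, laying the jigger on the board, and laying the jar (cap uphill) in the upper part of the lane that the jigger left and letting go of it there. Then slide all three jars down their lanes until each one's foot rests against the back stop; the two jars that were in the rack already are pushed along, never lifted out. Do not knock over or shove aside the cocktail shaker, the oil bottle or the pepper mill.

Things in the scene. Friction and masses are not known exactly. Their poses are not given: they have to be found in the camera images.
- rack: sloped bamboo spice rack, fixed: a board with three parallel lanes, 240 mm long, falling 14 degrees, roughly away from the robot, to a back stop across its low end. Origin on the middle lane's floor at the face of the stop (20 mm above the worktop); x runs along the lanes downhill (lanes from x = -240 to 0 mm), y across them to the left, z square to the lane floor
- lane_left (a point): on the floor of the left lane, on its centre line, at the face of the back stop (rack y = +76 mm). Each lane is a trough 54 mm wide whose cork-lined sides rise 25 degrees either way and keep a round thing centred; the ribs between lanes are 22 mm wide, the outer walls 12 mm, and both stand 9 mm above the lane floor; the stop stands 36 mm above it. Axes as the rack's
- lane_mid (a point): the same for the middle lane (rack y = 0). Things lying in a lane do not slide or roll down by themselves: they stay where they are let go and must be pushed (1 to 2 N). A jar that is home has its centre 53 mm uphill of this point's like in its lane and 23 mm above the lane floor
- lane_right (a point): the same for the right lane (rack y = -76 mm)
- jar_a_center (a point): centre of a green-capped spice jar (cream and brown label), a round jar 45 mm in diameter and 106 mm long, 0.11 kg, lying on its side; starts somewhere up the slope in one of the rack's lanes, foot downhill, cap uphill, foot 30 to 90 mm short of the stop. Its z axis points from foot to cap.
- jar_a_cap (a point): middle of the end face of that jar's cap, 53 mm from its centre
- jar_b_center (a point): centre of another such jar (dark green label), same size, also lying in a lane of the rack, cap uphill. Its z axis points from foot to cap.
- jar_b_cap (a point): middle of the end face of that jar's cap, 53 mm from its centre
- jar_c_center (a point): centre of the third such jar (white and red label), same size, lying on its side on the bar board at the start, cap roughly towards the robot. Its z axis points from foot to cap.
- jar_c_cap (a point): middle of the end face of that jar's cap, 53 mm from its centre
- jigger_center (a point): centre of the brass jigger (two-ended spirit measure), 100 mm long, ends 47 and about 40 mm in diameter, 0.11 kg, lying in the remaining lane of the rack along the lane; to the fingers it is a plain, slightly tapered solid cylinder (its waist cannot be entered). Its z axis points along its length to the wide end, which lies uphill at the start. It may roll some 20 mm when let go on the board
- board: walnut bar board, fixed, 240 x 340 x 19 mm; origin under its centre on the worktop, x along its 240 mm side (away from the robot), y along its 340 mm side (to the left), top at z = 19 mm. A steel bar spoon lies along its far edge, left of the shaker
- shaker_center (a point): middle of the steel cocktail shaker, 86 mm in diameter, 216 mm high, standing on the far right of the board; leave it alone
- oil_center (a point): middle of the dark green olive oil bottle, 61 x 61 x 267 mm, standing behind and to the right of the rack; leave it alone. A wall cabinet hangs over this part of the worktop: underside 0.47 m up, front about 0.56 m ahead of the robot, from far right to 0.15 m left of the robot: keep wrist and forearm clear of it
- mill_center (a point): middle of the dark wooden pepper mill, 58 mm in diameter, 170 mm high, standing to the left of the rack; leave it alone
- jar_c: the third jar itself, as at jar_c_center, but with its origin at the centre of its foot; z from foot to cap

How it is judged (in metres and radians):
On the way:
1. the third jar lies let go in the upper part of the jigger's lane, its foot at least 15 mm short of the stop (x of jar_c_center in the frame of rack between -0.2 and -0.068 m and z of jar_c_center in the frame of rack below 0.031 m and y of jar_c_center in the frame of rack between -0.09 and 0.09 m and contact force between the fingers and jar_c below 0.3 N), for 0.2 s.
At the end, for the whole second after the job is handed in: All three jars lie in lanes of the rack, cap uphill, foot within 5 mm of the back stop and at rest; the jigger rests on the bar board, its centre inside the board's outline (x of each of jar_a_center, jar_b_center, jar_c_center in the frame of rack above -0.058 m and z of jar_a_center in the frame of rack between 0.012 and 0.031 m and y of jar_a_center in the frame of rack between -0.09 and 0.09 m and x of each of jar_a_cap, jar_b_cap, jar_c_cap in the frame of rack below -0.095 m and z of jar_b_center in the frame of rack between 0.012 and 0.031 m and y of jar_b_center in the frame of rack between -0.09 and 0.09 m and z of jar_c_center in the frame of rack between 0.012 and 0.031 m and y of jar_c_center in the frame of rack between -0.09 and 0.09 m and x of jigger_center in the frame of board between -0.12 and 0.12 m and y of jigger_center in the frame of board between -0.17 and 0.17 m and z of jigger_center in the frame of board between 0.03 and 0.075 m); the robot touches nothing.
It fails at once if the cream-and-brown-labelled jar, in the rack from the start, is lifted out of its lane (z of jar_a_center in the frame of rack above 0.045 m).
It fails at once if the dark-green-labelled jar, in the rack from the start, is lifted out of its lane (z of jar_b_center in the frame of rack above 0.045 m).
It fails at once if the cocktail shaker is knocked over or shoved more than 3 cm (distance of shaker_center from where it was at the start of the episode above 0.03 m or angle between shaker_center's own z axis and vertical above 0.3 rad).
It fails at once if the oil bottle is knocked over or shoved more than 3 cm (distance of oil_center from where it was at the start of the episode above 0.03 m or angle between oil_center's own z axis and vertical above 0.3 rad).
It fails at once if the pepper mill is knocked over or shoved more than 3 cm (distance of mill_center from where it was at the start of the episode above 0.03 m or angle between mill_center's own z axis and vertical above 0.3 rad).
It also fails if it takes over 70 s, if anything falls off the work surface, if the arm or the gripper's body presses on something with over 40 N, if the wrist force passes 120 N, or if a joint passes its speed limit or range.

## Working session

There is one attempt and no reset: what is moved stays moved. The work goes in short steps, Python scripts to look and compute and a tool call to move; the robot and the scene stay as the last step left them, time stands still between calls to the robot, and variables do not carry over. Pictures are saved under pics/ and viewed, at most 10 in all, crops included, and the job is handed in when it is done.

Besides the shell and the picture viewer there is one more tool, called after "Call:" as name([rows], argument=value, ...), one row to a line, values as JSON. drive_tool: Moves the arm, as the interface text tells. Its arguments: {"type":"object","properties":{"rows":{"type":"array"},"gripper":{"type":"number"},"squeeze":{"type":"number"}},"required":["rows"]}

```bash
mkdir -p pics
cat > h.py <<'E'
import numpy as np, cv2
from scipy.spatial.transform import Rotation as R
from workcell import env
def cam(n):
    m=env.camera_model(n); return m,R.from_rotvec(np.array(m["rvec"]).ravel()).as_matrix(),np.array(m["tvec"]).ravel()
def cloud(n):
    m,Rm,t=cam(n); im,d=env.get_image(n)
    v,u=np.mgrid[:d.shape[0],:d.shape[1]]
    p=np.stack([(u-m["cx"])/m["fx"]*d,(v-m["cy"])/m["fy"]*d,d],-1)
    w=(p-t)@Rm; w[d==0]=np.nan
    return im,d,w
def save(im,f): cv2.imwrite("pics/"+f,cv2.cvtColor(im,cv2.COLOR_RGB2BGR))
E
python3 - <<'E'
from h import *
o=env.observe(); print({k:np.round(v,3) for k,v in o.items()})
for n in("scene","top"):
    im,d,w=cloud(n); save(im,n+"0.png"); np.savez(n+"0.npz",im=im,w=w)
    m,Rm,t=cam(n); print(n,m, -Rm.T@t)
a=[cv2.imread("pics/%s0.png"%n) for n in("scene","top")]
E
```

```text
{'time': np.float64(0.0), 'joint_positions': array([ 1.199,  0.277,  1.506, -0.   ,  1.361, -0.121]), 'dq': array([-0.   , -0.001,  0.   , -0.   , -0.003,  0.002]), 'joint_torque': array([-1.0000e-03, -4.1678e+01, -2.4581e+01, -0.0000e+00,  1.1000e-02,
       -0.0000e+00]), 'ee_pos': array([142.505, 556.54 , 244.454]), 'tcp_rot': array([-3.930e-01, -3.116e+00,  3.000e-03]), 'ft_force': array([-0.004,  0.94 ,  0.169]), 'wrist_torque': array([ 0.003, -0.014,  0.029]), 'finger_force': np.float64(0.0), 'gripper_width': np.float64(85.419)}
scene {'fx': 458.7821165001849, 'fy': 458.7821165001849, 'cx': 259.0971071252627, 'cy': 185.3209093547503, 'rvec': array([ 2.2100845 , -1.1982265 ,  0.41526264]), 'tvec': array([-296.20052311,  440.26884112, 1217.0821079 ])} [-184.43134938 -480.86381142 1223.7709475 ]
top {'fx': 429.41671968800927, 'fy': 429.41671968800927, 'cx': 253.32826598229465, 'cy': 187.03362530522995, 'rvec': array([ 2.15986194, -2.14564332,  0.13526359]), 'tvec': array([  11.831635  ,  560.65789021, 1571.6845223 ])} [ 353.22042457    8.70742757 1630.89822106]
```

View pics/top0.png

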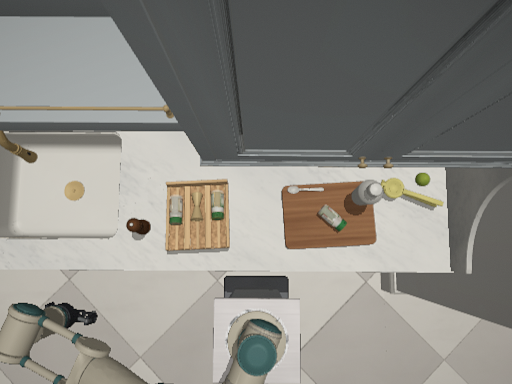

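View pics/scene0.png

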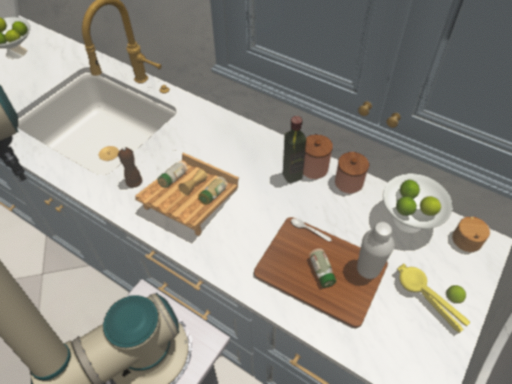

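The top view shows the rack at about (197,215), with jars in the left lane (176,207) and right lane (218,203), and the jigger in the middle lane (197,205). Jar c is on the board at (332,217), with its green cap at (340,225). In the scene view the oil bottle is at (293,155), the mill at (131,167) and the shaker at (375,252).

Run:
```python
from h import *
for n in("top","scene"):
    z=np.load(n+"0.npz"); im,w=z["im"],z["w"]; hsv=cv2.cvtColor(im,cv2.COLOR_RGB2HSV)
    g=cv2.inRange(hsv,(60,90,30),(90,255,200)); 
    k,l,s,c=cv2.connectedComponentsWithStats(g)
    for i in range(1,k):
        if s[i,4]>15: print(n,"green",np.round(c[i]),s[i,4],np.round(np.nanmedian(w[l==i],0)))
    ok=np.isfinite(w).all(-1)
    P=w[ok]
    def box(name,x0,x1,y0,y1,z0,z1):
        q=P[(P[:,0]>x0)&(P[:,0]<x1)&(P[:,1]>y0)&(P[:,1]<y1)&(P[:,2]>z0)&(P[:,2]<z1)]
        if len(q): print(name,len(q),np.round(q.min(0)),np.round(q.max(0)),np.round(np.median(q,0)))
    # heights map: world grid pts
    for name,(u,v) in dict(rackTL=(167,184),rackTR=(228,182),rackBL=(167,249),rackBR=(228,247),jl=(176,207),jm=(197,205),jr=(218,203),jc=(332,217),bTL=(284,186),bTR=(374,182),bBL=(286,248),bBR=(375,242),shk=(373,190),mill=(134,226)).items():
        if n=="top": print(name,np.round(w[v,u]))
    if n=="scene":
        for name,(u,v) in dict(oil=(294,140),mill=(128,160),shk=(377,235)).items(): print(name,np.round(w[v,u]))
```

```text
top green [217. 214.] 24 [457. 143.  92.]
top green [175. 219.] 48 [436. 294.  96.]
top green [341. 225.] 50 [ 420. -304.   62.]
top green [ 29. 308.] 128 [200. 532. 608.]
top green [ 41. 321.] 29 [173. 497. 617.]
top green [266. 325.] 91 [ 87. -33. 162.]
top green [ 76. 337.] 30 [143. 410. 636.]
top green [ 23. 361.] 34 [ 85. 533. 616.]
top green [ 57. 378.] 27 [ 54. 445. 634.]
rackTL [567. 335.  56.]
rackTR [584. 113.   3.]
rackBL [329. 321.  87.]
rackBR [338. 104.  83.]
jl [480. 294.  88.]
jm [488. 220.  75.]
jr [495. 142.  87.]
jc [ 448. -271.   69.]
bTL [ 570. -102.    0.]
bTR [ 561. -394.  188.]
bBL [ 335. -109.   -4.]
bBR [ 360. -438.   19.]
shk [ 528. -377.  234.]
mill [407. 421. 164.]
scene green [132. 324.] 1539 [ -6. -13. 219.]
scene green [ 50. 376.] 23 [-186.   50.  219.]
oil [708. -22. 202.]
mill [403. 408. 135.]
shk [ 510. -382.  226.]
```

```bash
cat >> h.py <<'E'
def go(x,y,z,yaw=None,verb=1):
    """total shift in tool axes (cm) and spin for tool-y (mod half turn) at world angle yaw of tool-x"""
    o=env.observe(); Rt=R.from_rotvec(o["tcp_rot"]).as_matrix(); p=o["ee_pos"]
    d=Rt.T@(np.array([x,y,z])-p)/10
    a=np.arctan2(Rt[1,0],Rt[0,0]); s=0
    if yaw is not None:
        s=-(yaw-a); s=(s+np.pi/2)%np.pi-np.pi/2
    print("t",round(float(o["time"]),2),"p",np.round(p,1),"yawx",round(a,3),"tx,ty,tz cm",np.round(d,2),"spin",round(s,3),"q6",round(o["joint_positions"][5],2), "w",round(float(o["gripper_width"]),1))
    return d,s
E
python3 - <<'E'
from h import *
Rt=R.from_rotvec(env.observe()["tcp_rot"]).as_matrix(); print(Rt.round(3))
m,Rm,t=cam("wrist"); c=-Rm.T@t; print(c, Rt.T@(c-env.observe()["ee_pos"]), (Rm@Rt).round(3), m["fx"])
go(380,215,330,0)
E
```

```text
[[-0.969  0.248 -0.001]
 [ 0.248  0.969 -0.002]
 [ 0.    -0.002 -1.   ]]
[ 76.00205191 574.76478303 373.33734016] [  68.97957099    0.89120573 -128.81224817] [[-0.001  1.    -0.001]
 [-0.962 -0.001 -0.272]
 [-0.272  0.001  0.962]] 310.84807940628417
t 0.1 p [142.5 556.6 244.5] yawx 2.891 tx,ty,tz cm [-31.48 -27.21  -8.51] spin -0.251 q6 -0.12 w 85.4
```

Call:
drive_tool([
  {"tx": -4.3,"ty": -3.3,"tz": -1.1},
  {"tx": -4.3,"ty": -3.3,"tz": -1.1},
  {"tx": -4.3,"ty": -3.3,"tz": -1.1},
  {"tx": -4.3,"ty": -3.3,"tz": -1.1},
  {"tx": -4.3,"ty": -3.3,"tz": -1.1},
])

```text
$.rows[0]: bad value
```

Call:
drive_tool([
  {"tx": -4.3,"ty": -3.3,"tz": -1.1},
  {"tx": -4.3,"ty": -3.3,"tz": -1.0},
  {"tx": -4.3,"ty": -3.3,"tz": -1.0},
  {"spin": -0.126},
  {"spin": -0.125},
])

```text
$.rows[0]: bad value
```

Run:
```python
from h import *
go(410,215,330,0)
im,d,w=cloud("wrist"); save(im,"w1.png"); np.savez("w1.npz",im=im,w=w)
```

```text
t 0.1 p [142.5 556.6 244.5] yawx 2.891 tx,ty,tz cm [-34.39 -26.47  -8.51] spin -0.251 q6 -0.12 w 85.4
```

View pics/w1.png

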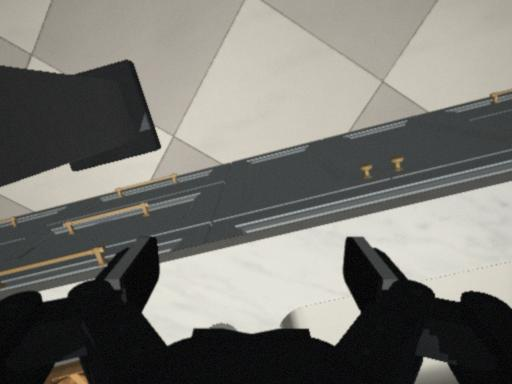

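The view shows the floor at the top (towards the robot) and the fingers at the bottom (from v≈240). Each row needs all four keys, so the two moves were refused and nothing has moved.

Call:
drive_tool([
  {"tx": -4.3,"ty": -2.7,"tz": -0.9,"spin": 0},
  {"tx": -4.3,"ty": -2.7,"tz": -0.9,"spin": 0},
  {"tx": -4.3,"ty": -2.7,"tz": -0.9,"spin": 0},
  {"tx": -4.3,"ty": -2.7,"tz": -0.9,"spin": 0},
  {"tx": -4.3,"ty": -2.7,"tz": -0.9,"spin": 0},
])

```text
time: 0.78
ee_pos: [318.3, 371.5, 290.4]
tcp_rot: [-0.393, -3.117, -0.0]
ft_force: [0.1, -0.0, -0.0]
gripper_width: 85.4
finger_force: 0.0
```

Call:
drive_tool([
  {"tx": -4.6,"ty": -2.9,"tz": -0.9,"spin": 0},
  {"tx": -4.6,"ty": -2.9,"tz": -0.9,"spin": 0},
  {"tx": -4.6,"ty": -2.9,"tz": -0.9,"spin": 0},
  {"tx": -4.6,"ty": -2.9,"tz": -0.9,"spin": -0.12},
  {"tx": 0,"ty": 0,"tz": 0,"spin": -0.13},
])

```text
time: 1.4
ee_pos: [469.8, 212.0, 326.4]
tcp_rot: [0.003, 3.14, -0.002]
ft_force: [-0.1, 0.8, 0.3]
gripper_width: 85.1
finger_force: 0.0
```

Run:
```python
from h import *
go(470,215,330,0)
im,d,w=cloud("wrist"); save(im,"w1.png"); np.savez("w1.npz",im=im,w=w)
```

```text
t 1.4 p [469.8 212.  326.4] yawx 3.14 tx,ty,tz cm [-0.02  0.3  -0.36] spin -0.002 q6 -1.28 w 85.1
```

View pics/w1.png

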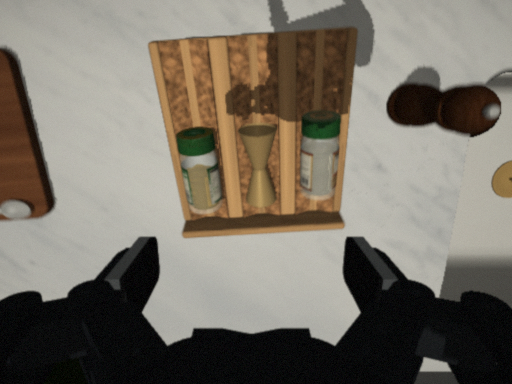

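The wrist view shows the rack with its stop at v≈222. The left-lane jar is at (320,152), the jigger at (258,165) with its wide end at (256,130), and the right-lane jar at (200,168). The ribs run (216,40)–(235,215) and (289,35)–(288,212).

Run:
```python
from h import *
z=np.load("w1.npz"); im,w=z["im"],z["w"]
def strip(a,b,h=3):
    q=[]
    for s in np.linspace(.05,.93,80):
        u=a[0]+s*(b[0]-a[0]); v=a[1]+s*(b[1]-a[1])
        q+=[w[int(round(v)),int(round(u+k))] for k in range(-h,h+1)]
    q=np.array(q); return q[np.isfinite(q).all(1)]
A=strip((216,40),(235,215)); B=strip((289,35),(288,212))
Q=np.vstack([A,B]); c=Q.mean(0); n=np.linalg.svd(Q-c)[2][2]; n*=np.sign(n[2])
print("n",n.round(3),"slope",np.degrees(np.arccos(n[2])),"yaw",np.degrees(np.arctan2(n[1],n[0])),"res",np.std((Q-c)@n))
for S in(A,B):
    m=S.mean(0); dd=np.linalg.svd(S-m)[2][0]; dd*=np.sign(dd[0]); print("rib",m.round(1),np.degrees(np.arctan2(dd[1],dd[0])),np.degrees(np.arcsin(dd[2])))
print("col down rib A end:",[ (v,w[v,235].round(0).tolist()) for v in range(204,240,3)])
hsv=cv2.cvtColor(im,cv2.COLOR_RGB2HSV)
g=cv2.inRange(hsv,(60,90,20),(90,255,200)); k,l,s,cc=cv2.connectedComponentsWithStats(g)
for i in range(1,k):
    if s[i,4]>200: print("green",cc[i].round(),s[i],np.nanmedian(w[l==i],0).round())
for nm,u in(("jr",200),("jig",258),("jl",320)):
    print(nm,[(v,w[v,u].round(0).tolist()) for v in range(104,218,6)])
for nm,v in(("mid",170),("up",135)):
    print(nm,[(u,w[v,u].round(0).tolist()) for u in range(165,350,4)])
```

```text
n [0.242 0.012 0.97 ] slope 14.037615397535676 yaw 2.9126716935778454 res 0.7570721628285586
rib [438.  181.5  61.5] 3.606694711835304 -14.013936605846883
rib [432.9 259.9  61.8] 2.8900504173724584 -14.06029381232805
col down rib A end: [(204, [546.0, 190.0, 34.0]), (207, [551.0, 190.0, 33.0]), (210, [557.0, 190.0, 31.0]), (213, [561.0, 190.0, 31.0]), (216, [566.0, 189.0, 30.0]), (219, [570.0, 190.0, 32.0]), (222, [572.0, 190.0, 39.0]), (225, [574.0, 190.0, 45.0]), (228, [576.0, 190.0, 52.0]), (231, [579.0, 190.0, 54.0]), (234, [584.0, 190.0, 53.0]), (237, [613.0, 187.0, 1.0])]
green [320. 129.] [303 119  36  19 491] [435. 292.  96.]
green [197. 148.] [179 135  35  20 266] [458. 152.  92.]
jr [(104, [407.0, 151.0, 60.0]), (110, [415.0, 150.0, 58.0]), (116, [422.0, 150.0, 57.0]), (122, [429.0, 149.0, 56.0]), (128, [436.0, 150.0, 65.0]), (134, [441.0, 153.0, 86.0]), (140, [447.0, 154.0, 96.0]), (146, [454.0, 154.0, 95.0]), (152, [461.0, 153.0, 93.0]), (158, [469.0, 152.0, 89.0]), (164, [476.0, 152.0, 89.0]), (170, [484.0, 151.0, 88.0]), (176, [492.0, 150.0, 84.0]), (182, [500.0, 150.0,
[... 3290 characters left out ...]
.0]), (257, [446.0, 221.0, 55.0]), (261, [446.0, 226.0, 56.0]), (265, [441.0, 229.0, 96.0]), (269, [442.0, 234.0, 93.0]), (273, [442.0, 239.0, 86.0]), (277, [445.0, 246.0, 60.0]), (281, [445.0, 251.0, 60.0]), (285, [446.0, 256.0, 59.0]), (289, [446.0, 261.0, 57.0]), (293, [446.0, 266.0, 60.0]), (297, [446.0, 271.0, 60.0]), (301, [446.0, 277.0, 56.0]), (305, [442.0, 277.0, 87.0]), (309, [442.0, 281.0, 90.0]), (313, [442.0, 284.0, 95.0]), (317, [442.0, 289.0, 96.0]), (321, [442.0, 294.0, 95.0]), (325, [441.0, 298.0, 97.0]), (329, [441.0, 302.0, 97.0]), (333, [442.0, 308.0, 95.0]), (337, [442.0, 314.0, 89.0]), (341, [446.0, 327.0, 58.0]), (345, [446.0, 332.0, 58.0]), (349, [452.0, 356.0, 0.0])]
```

Run:
```python
from h import *
go(488,223,120,0.056)
```

```text
t 1.45 p [468.3 213.2 326.1] yawx -3.139 tx,ty,tz cm [-1.98  0.98 20.61] spin -0.054 q6 -1.28 w 85.1
```

Call:
drive_tool([
  {"tx": -0.5,"ty": 0.25,"tz": 5.5,"spin": 0},
  {"tx": -0.5,"ty": 0.25,"tz": 5.5,"spin": 0},
  {"tx": -0.5,"ty": 0.25,"tz": 5.5,"spin": 0},
  {"tx": -0.5,"ty": 0.25,"tz": 4.1,"spin": -0.054},
  {"tx": 0,"ty": 0,"tz": 0,"spin": 0},
], gripper=0.72, squeeze=30)

```text
time: 2.08
ee_pos: [484.2, 224.5, 117.3]
tcp_rot: [0.082, -3.133, 0.003]
ft_force: [-0.2, -0.4, 0.7]
gripper_width: 61.5
finger_force: 0.0
```

Run:
```python
from h import *
go(488,223,69,0.056)
im,d,w=cloud("wrist"); save(im,"w2.png")
```

```text
t 2.08 p [484.2 224.5 117.3] yawx -3.09 tx,ty,tz cm [-0.41 -0.16  4.82] spin -0.004 q6 -1.32 w 61.5
```

View pics/w2.png

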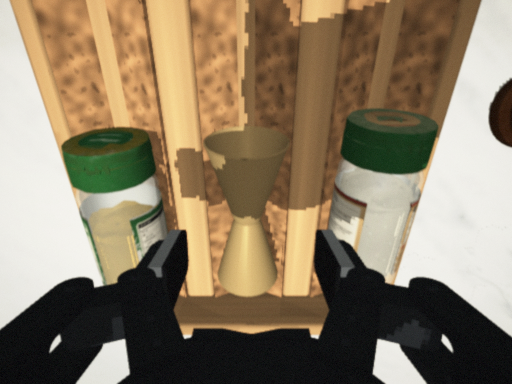

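The jigger (u≈247) is centred between the fingertips (u 187 and 315). The jars either side stay just outside them.

Call:
drive_tool([
  {"tx": -0.4,"ty": -0.1,"tz": 1.6,"spin": 0},
  {"tx": 0,"ty": 0,"tz": 1.6,"spin": 0},
  {"tx": 0,"ty": 0,"tz": 1.2,"spin": 0},
  {"tx": 0,"ty": 0,"tz": 0.4,"spin": 0},
  {"tx": 0,"ty": 0,"tz": 0,"spin": 0},
])

```text
time: 2.75
ee_pos: [491.2, 224.1, 72.5]
tcp_rot: [-0.083, 3.14, 0.0]
ft_force: [-0.4, -0.6, 1.1]
gripper_width: 61.4
finger_force: 0.0
```

Call:
drive_tool([
  {"tx": 0,"ty": 0,"tz": 0,"spin": 0},
  {"tx": 0,"ty": 0,"tz": 0,"spin": 0},
  {"tx": 0,"ty": 0,"tz": 0,"spin": 0},
  {"tx": 0,"ty": 0,"tz": 0,"spin": 0},
  {"tx": 0,"ty": 0,"tz": 0,"spin": 0},
], gripper=0.3, squeeze=40)

```text
time: 3.38
ee_pos: [491.7, 222.4, 73.5]
tcp_rot: [-0.086, 3.139, -0.005]
ft_force: [0.1, -6.4, 5.7]
gripper_width: 42.4
finger_force: 40.0
```

Call:
drive_tool([
  {"tx": 0,"ty": 0,"tz": -1.5,"spin": 0},
  {"tx": 0,"ty": 0,"tz": -3,"spin": 0},
  {"tx": 0,"ty": 0,"tz": -4,"spin": 0},
  {"tx": 0,"ty": 0,"tz": -5,"spin": 0},
  {"tx": 0,"ty": 0,"tz": -4,"spin": 0},
])

```text
time: 4.0
ee_pos: [491.2, 224.6, 250.5]
tcp_rot: [-0.084, 3.138, 0.003]
ft_force: [0.8, 0.8, -1.2]
gripper_width: 42.0
finger_force: 40.8
```

Run:
```python
from h import *
o=env.observe(); print(o["ft_force"].round(1),o["finger_force"])
go(415,-165,240,0.0)
```

```text
[ 0.8  0.8 -1.2] 40.77094626612961
t 4.0 p [491.2 224.6 250.5] yawx -3.088 tx,ty,tz cm [  9.69 -38.5    0.96] spin 0.053 q6 -1.32 w 42.0
```

Call:
drive_tool([
  {"tx": 1.2,"ty": -4.3,"tz": 0,"spin": 0},
  {"tx": 1.2,"ty": -4.8,"tz": 0,"spin": 0},
  {"tx": 1.2,"ty": -4.8,"tz": 0,"spin": 0},
  {"tx": 1.2,"ty": -4.8,"tz": 0,"spin": 0},
  {"tx": 1.2,"ty": -4.8,"tz": 0,"spin": 0},
])

```text
time: 4.62
ee_pos: [443.3, -14.8, 248.4]
tcp_rot: [-0.084, 3.138, 0.0]
ft_force: [0.9, -0.1, -1.6]
gripper_width: 42.2
finger_force: 40.8
```

Call:
drive_tool([
  {"tx": 1.2,"ty": -4.8,"tz": 0,"spin": 0},
  {"tx": 1.2,"ty": -4.8,"tz": 0,"spin": 0},
  {"tx": 1.2,"ty": -3.6,"tz": 0,"spin": 0},
  {"tx": 0,"ty": -1.6,"tz": 0,"spin": 0},
  {"tx": 0,"ty": 0,"tz": 0,"spin": 0},
])

```text
time: 5.25
ee_pos: [416.0, -163.7, 247.7]
tcp_rot: [-0.081, 3.139, 0.001]
ft_force: [-0.2, 0.2, -1.4]
gripper_width: 42.2
finger_force: 40.8
```

Run:
```python
from h import *
go(415,-165,80)
im,d,w=cloud("wrist"); save(im,"w3.png"); np.savez("w3.npz",im=im,w=w)
```

```text
t 5.25 p [ 416.  -163.7  247.7] yawx -3.09 tx,ty,tz cm [ 0.13 -0.13 16.77] spin 0 q6 -2.15 w 42.2
```

View pics/w3.png

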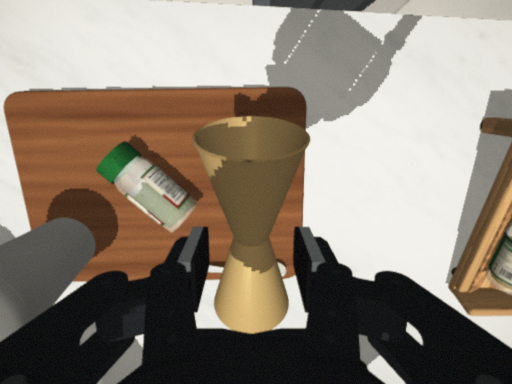

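The jigger is held upright to the camera at (250,210). The board spans (5,90)–(305,280), and its left edge is at u≈304. Jar c's cap is at (118,160) and its foot at (185,217); the shaker is at (60,260).

```bash
cat > jc.py <<'E'
from h import *
def jarc(im,w):
    # everything above the board at jar height, in the neighbourhood of the jar
    hsv=cv2.cvtColor(im,cv2.COLOR_RGB2HSV); g=cv2.inRange(hsv,(60,90,20),(90,255,200))>0
    k,l,s,c=cv2.connectedComponentsWithStats(g.astype(np.uint8))
    cand=[i for i in range(1,k) if s[i,4]>80 and np.nanmedian(w[l==i],0)[1]<-100]
    i=max(cand,key=lambda i:s[i,4]); cap=np.nanmedian(w[l==i],0); print("cap px",c[i].round(),"cap",cap.round(1))
    m=(w[...,2]>32)&(w[...,2]<75)&(np.hypot(w[...,0]-cap[0],w[...,1]-cap[1])<115)
    k,l,s,c=cv2.connectedComponentsWithStats(m.astype(np.uint8),connectivity=4)
    ii=np.bincount(l[(g)&(l>0)],minlength=k).argmax(); P=w[l==ii]
    box=cv2.minAreaRect(P[:,:2].astype(np.float32)); print("n",len(P),"rect",box,"ztop",np.percentile(P[:,2],97))
    b=cv2.boxPoints(box); e=[(b[j+1]-b[j]) for j in(0,1)]; e=max(e,key=np.linalg.norm); e/=np.linalg.norm(e)
    if e@(cap[:2]-box[0])<0: e=-e
    print("centre",np.round(box[0],1),"foot->cap yaw",np.arctan2(e[1],e[0]))
E
python3 - <<'E'
from jc import *
z=np.load("w3.npz"); im,w=z["im"],z["w"]; jarc(im,w)
for u,v in((300,100),(296,150),(60,95),(150,92),(18,150),(290,250),(250,125)): print(u,v,w[v,u].round())
print([(u,w[110,u].round().tolist()) for u in range(292,316,4)])
print([(v,w[v,200].round().tolist()) for v in range(82,98,3)])
E
```

```text
cap px [117. 161.] cap [ 415.4 -301.3   61. ]
n 4242 rect ((447.6559143066406, -274.895263671875), (105.33942413330078, 45.944175720214844), 49.89561462402344) ztop 64.66090807779311
centre [ 447.7 -274.9] foot->cap yaw -2.2707503
300 100 [ 346. -111.   18.]
296 150 [ 364. -149.  267.]
60 95 [ 354. -377.   18.]
150 92 [ 346. -278.   17.]
18 150 [ 418. -432.   19.]
290 250 [ 529. -107.   19.]
250 125 [ 359. -166.  230.]
[(292, [357.0, -119.0, 19.0]), (296, [357.0, -115.0, 19.0]), (300, [357.0, -111.0, 19.0]), (304, [357.0, -106.0, 18.0]), (308, [357.0, -98.0, -2.0]), (312, [357.0, -93.0, 0.0])]
[(82, [332.0, -225.0, -1.0]), (85, [335.0, -225.0, -0.0]), (88, [339.0, -222.0, 18.0]), (91, [342.0, -222.0, 20.0]), (94, [345.0, -222.0, 19.0]), (97, [349.0, -222.0, 19.0])]
```

Call:
drive_tool([
  {"tx": 0,"ty": 0.4,"tz": 4,"spin": 0},
  {"tx": 0,"ty": 0.4,"tz": 4.5,"spin": 0},
  {"tx": 0,"ty": 0,"tz": 4.5,"spin": 0},
  {"tx": 0,"ty": 0,"tz": 3.5,"spin": 0},
  {"tx": 0,"ty": 0,"tz": 1.5,"spin": 0},
])

```text
time: 5.92
ee_pos: [414.2, -153.0, 65.5]
tcp_rot: [0.086, -3.137, -0.005]
ft_force: [-0.3, -0.4, -1.3]
gripper_width: 42.2
finger_force: 40.9
```

Call:
drive_tool([
  {"tx": 0,"ty": 0,"tz": 0.5,"spin": 0},
  {"tx": 0,"ty": 0,"tz": 0.4,"spin": 0},
  {"tx": 0,"ty": 0,"tz": 0.3,"spin": 0},
  {"tx": 0,"ty": 0,"tz": 0.2,"spin": 0},
  {"tx": 0,"ty": 0,"tz": 0,"spin": 0},
], squeeze=20)

```text
time: 6.55
ee_pos: [413.2, -154.4, 54.5]
tcp_rot: [0.086, -3.137, -0.001]
ft_force: [-6.3, 0.7, 9.0]
gripper_width: 41.7
finger_force: 42.7
```

Call:
drive_tool([
  {"tx": 0,"ty": 0,"tz": 0.2,"spin": 0},
  {"tx": 0,"ty": 0,"tz": 0.1,"spin": 0},
  {"tx": 0,"ty": 0,"tz": 0,"spin": 0},
])

```text
time: 6.92
ee_pos: [412.8, -154.5, 52.1]
tcp_rot: [0.087, -3.136, -0.001]
ft_force: [-10.8, 0.3, 15.7]
gripper_width: 41.8
finger_force: 44.1
```

Call:
drive_tool([
  {"tx": 0,"ty": 0,"tz": 0,"spin": 0},
  {"tx": 0,"ty": 0,"tz": 0,"spin": 0},
  {"tx": 0,"ty": 0,"tz": 0,"spin": 0},
  {"tx": 0,"ty": 0,"tz": 0,"spin": 0},
], gripper=0.72)

```text
time: 7.42
ee_pos: [415.3, -155.5, 50.2]
tcp_rot: [-0.084, 3.14, 0.0]
ft_force: [0.0, -0.3, 0.2]
gripper_width: 61.6
finger_force: 0.0
```

Call:
drive_tool([
  {"tx": 0,"ty": 0,"tz": -1.5,"spin": 0},
  {"tx": 0,"ty": 0,"tz": -2.5,"spin": 0},
  {"tx": 0,"ty": 0,"tz": -4,"spin": 0},
  {"tx": 0,"ty": 0,"tz": -5,"spin": 0},
])

```text
time: 7.92
ee_pos: [414.4, -155.1, 180.7]
tcp_rot: [0.083, -3.138, -0.002]
ft_force: [1.4, -1.1, -0.1]
gripper_width: 61.7
finger_force: 0.0
```

Run:
```python
from jc import *
d,s=go(447.7,-275,150,-2.2708)
im,d,w=cloud("wrist"); np.savez("w4.npz",im=im,w=w); save(im,"w4.png"); jarc(im,w)
m=(w[...,2]>35)&(w[...,2]<75)&(abs(w[...,1]+155)<55)&(w[...,0]<480); P=w[m]; print("jig",len(P),P.min(0).round(),P.max(0).round(),P.mean(0).round())
```

```text
t 7.92 p [ 414.4 -155.1  180.7] yawx -3.089 tx,ty,tz cm [ -2.7  -12.15   3.04] spin -0.818 q6 -2.14 w 61.7
cap px [ 72. 177.] cap [ 414.4 -301.4   61. ]
n 6382 rect ((446.760009765625, -275.22357177734375), (103.46955871582031, 45.2719612121582), 49.25049591064453) ztop 64.6068430111562
centre [ 446.8 -275.2] foot->cap yaw -2.2820096
jig 4159 [ 354. -192.   35.] [ 458. -142.   67.] [ 404. -166.   55.]
```

Call:
drive_tool([
  {"tx": 0,"ty": 0,"tz": 0,"spin": 0.187},
  {"tx": 0,"ty": 0,"tz": 0,"spin": 0.187},
  {"tx": 0,"ty": 0,"tz": 0,"spin": 0.187},
  {"tx": 0,"ty": 0,"tz": 0,"spin": 0.187},
  {"tx": 0,"ty": 0,"tz": 0,"spin": 0.187},
])

```text
time: 8.6
ee_pos: [415.0, -155.5, 179.9]
tcp_rot: [-1.349, -2.837, -0.0]
ft_force: [-0.4, 0.3, 0.1]
gripper_width: 61.5
finger_force: 0.0
```

Call:
drive_tool([
  {"tx": 0,"ty": 0,"tz": 0,"spin": 0.187},
  {"tx": 0,"ty": 0,"tz": 0,"spin": 0.187},
  {"tx": 0,"ty": 0,"tz": 0,"spin": 0.187},
  {"tx": 0,"ty": 0,"tz": 0,"spin": 0.187},
  {"tx": 0,"ty": 0,"tz": 0,"spin": 0.187},
])

```text
time: 9.22
ee_pos: [415.0, -155.5, 179.9]
tcp_rot: [-2.483, -1.924, -0.0]
ft_force: [0.3, -0.1, 0.8]
gripper_width: 61.2
finger_force: 0.0
```

Call:
drive_tool([
  {"tx": 0,"ty": 0,"tz": 0,"spin": 0.187},
  {"tx": 0,"ty": 0,"tz": 0,"spin": 0.187},
  {"tx": 0,"ty": 0,"tz": 0,"spin": 0.084},
  {"tx": 0,"ty": 0,"tz": 0,"spin": 0},
])

```text
time: 9.72
ee_pos: [415.0, -155.4, 180.0]
tcp_rot: [-2.85, -1.321, 0.0]
ft_force: [0.3, 0.8, -0.1]
gripper_width: 61.6
finger_force: 0.0
```

Run:
```python
from jc import *
go(447.3,-275,115,-2.277)
```

```text
t 9.72 p [ 415.  -155.4  180. ] yawx 0.868 tx,ty,tz cm [-7.04 10.2   6.49] spin 0.003 q6 0.19 w 61.6
```

Call:
drive_tool([
  {"tx": -2.3,"ty": 3.4,"tz": 1.0,"spin": 0},
  {"tx": -2.4,"ty": 3.4,"tz": 2.0,"spin": 0},
  {"tx": -2.3,"ty": 3.4,"tz": 2.5,"spin": 0},
  {"tx": 0,"ty": 0,"tz": 1,"spin": 0},
  {"tx": 0,"ty": 0,"tz": 0,"spin": 0},
])

```text
time: 10.35
ee_pos: [446.5, -273.9, 114.1]
tcp_rot: [-2.848, -1.318, 0.002]
ft_force: [1.0, 0.4, 0.6]
gripper_width: 61.5
finger_force: 0.0
```

Run:
```python
from jc import *
go(447.3,-275,48,-2.277)
```

```text
t 10.35 p [ 446.5 -273.9  114.1] yawx 0.867 tx,ty,tz cm [-0.04  0.16  6.61] spin 0.002 q6 0.02 w 61.5
```

Call:
drive_tool([
  {"tx": 0,"ty": 0.1,"tz": 2.4,"spin": 0},
  {"tx": 0,"ty": 0,"tz": 2.4,"spin": 0},
  {"tx": 0,"ty": 0,"tz": 1.2,"spin": 0},
  {"tx": 0,"ty": 0,"tz": 0.3,"spin": 0},
  {"tx": 0,"ty": 0,"tz": 0,"spin": 0},
])

```text
time: 10.98
ee_pos: [448.7, -275.5, 52.9]
tcp_rot: [2.85, 1.32, 0.001]
ft_force: [-0.7, -0.6, 0.0]
gripper_width: 61.4
finger_force: 0.0
```

Call:
drive_tool([
  {"tx": 0,"ty": 0,"tz": 0,"spin": 0},
  {"tx": 0,"ty": 0,"tz": 0,"spin": 0},
  {"tx": 0,"ty": 0,"tz": 0,"spin": 0},
  {"tx": 0,"ty": 0,"tz": 0,"spin": 0},
  {"tx": 0,"ty": 0,"tz": 0,"spin": 0},
], gripper=0.3, squeeze=30)

```text
time: 11.6
ee_pos: [448.9, -275.9, 53.3]
tcp_rot: [2.85, 1.319, 0.002]
ft_force: [0.6, 0.6, 6.4]
gripper_width: 43.2
finger_force: 30.6
```

Call:
drive_tool([
  {"tx": 0,"ty": 0,"tz": -1.5,"spin": 0},
  {"tx": 0,"ty": 0,"tz": -3,"spin": 0},
  {"tx": 0,"ty": 0,"tz": -4,"spin": 0},
  {"tx": 0,"ty": 0,"tz": -5,"spin": 0},
  {"tx": 0,"ty": 0,"tz": -4.5,"spin": 0},
])

```text
time: 12.22
ee_pos: [448.0, -275.4, 234.6]
tcp_rot: [2.85, 1.319, 0.001]
ft_force: [0.7, -0.2, -0.9]
gripper_width: 43.5
finger_force: 31.4
```

Run:
```python
from jc import *
# lane mid, jar centre 140 mm uphill of the stop
d=140*np.cos(np.radians(14)); yaw=.054
x,y=571-d*np.cos(yaw),228-d*np.sin(yaw); print(x,y,20+d*np.tan(np.radians(14)))
go(x,y,230,yaw)
```

```text
435.35660696189217 220.66812881135505 53.869065383953476
t 12.22 p [ 448.  -275.4  234.6] yawx 0.867 tx,ty,tz cm [ 36.99 -33.08   0.43] spin 0.813 q6 0.02 w 43.5
```

Call:
drive_tool([
  {"tx": 4.0,"ty": -3.6,"tz": 0,"spin": 0},
  {"tx": 4.2,"ty": -3.7,"tz": 0,"spin": 0},
  {"tx": 4.2,"ty": -3.7,"tz": 0,"spin": 0},
  {"tx": 4.2,"ty": -3.7,"tz": 0,"spin": 0},
  {"tx": 4.2,"ty": -3.7,"tz": 0,"spin": 0},
])

```text
time: 12.85
ee_pos: [442.2, 3.8, 233.0]
tcp_rot: [2.851, 1.318, 0.002]
ft_force: [0.8, -0.7, -1.6]
gripper_width: 43.6
finger_force: 31.4
```

Call:
drive_tool([
  {"tx": 4.1,"ty": -3.7,"tz": 0,"spin": 0},
  {"tx": 4.1,"ty": -3.7,"tz": 0,"spin": 0},
  {"tx": 4.0,"ty": -3.7,"tz": 0,"spin": 0},
  {"tx": 4.0,"ty": -3.6,"tz": 0,"spin": 0},
  {"tx": 0,"ty": 0,"tz": 0,"spin": 0.17},
])

```text
time: 13.48
ee_pos: [434.8, 224.3, 232.8]
tcp_rot: [-2.951, -1.073, -0.001]
ft_force: [-0.2, -0.5, -1.0]
gripper_width: 43.0
finger_force: 31.4
```

Call:
drive_tool([
  {"tx": 0,"ty": 0,"tz": 0,"spin": 0.18},
  {"tx": 0,"ty": 0,"tz": 0,"spin": 0.18},
  {"tx": 0,"ty": 0,"tz": 0,"spin": 0.18},
  {"tx": 0,"ty": 0,"tz": 0,"spin": 0.103},
  {"tx": 0,"ty": 0,"tz": 0,"spin": 0},
])

```text
time: 14.1
ee_pos: [435.2, 220.6, 232.7]
tcp_rot: [-3.14, -0.086, -0.0]
ft_force: [-0.3, -0.5, -0.8]
gripper_width: 42.9
finger_force: 31.4
```

Run:
```python
from h import *
go(435.4,220.7,140,.054)
im,d,w=cloud("wrist"); save(im,"w5.png"); np.savez("w5.npz",im=im,w=w)
```

```text
t 14.1 p [435.2 220.6 232.7] yawx 0.055 tx,ty,tz cm [ 0.01 -0.01  9.27] spin 0.001 q6 1.84 w 42.9
```

View pics/w5.png

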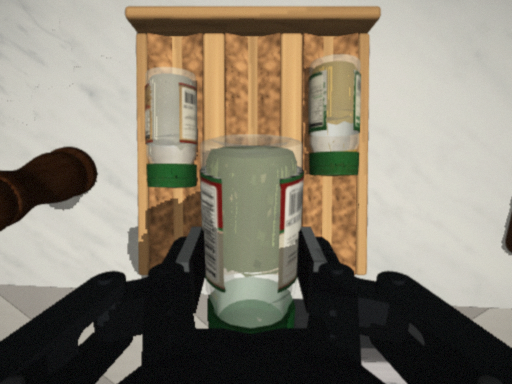

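The jar hangs over the middle lane, foot downhill at (250,150), and lies along it. Jars on either side have clearance, with their caps at (172,175) and (334,162).

Call:
drive_tool([
  {"tx": 0,"ty": 0,"tz": 3,"spin": 0},
  {"tx": 0,"ty": 0,"tz": 3.5,"spin": 0},
  {"tx": 0,"ty": 0,"tz": 3.5,"spin": 0},
  {"tx": 0,"ty": 0,"tz": 2.0,"spin": 0},
  {"tx": 0,"ty": 0,"tz": 0.8,"spin": 0},
], squeeze=20)

```text
time: 14.78
ee_pos: [434.8, 220.5, 103.3]
tcp_rot: [3.14, 0.086, -0.003]
ft_force: [-0.4, -0.5, -1.6]
gripper_width: 43.2
finger_force: 31.4
```

Call:
drive_tool([
  {"tx": 0,"ty": 0,"tz": 0.4,"spin": 0},
  {"tx": 0,"ty": 0,"tz": 0.3,"spin": 0},
  {"tx": 0,"ty": 0,"tz": 0.3,"spin": 0},
  {"tx": 0,"ty": 0,"tz": 0,"spin": 0},
])

```text
time: 15.28
ee_pos: [437.8, 221.3, 95.6]
tcp_rot: [-3.139, -0.085, -0.008]
ft_force: [3.7, -1.1, 5.8]
gripper_width: 43.3
finger_force: 32.3
```

Contact has begun, so I'll continue gently.

Call:
drive_tool([
  {"tx": 0,"ty": 0,"tz": 0.3,"spin": 0},
  {"tx": 0,"ty": 0,"tz": 0.3,"spin": 0},
  {"tx": 0,"ty": 0,"tz": 0.2,"spin": 0},
  {"tx": 0,"ty": 0,"tz": 0,"spin": 0},
])

```text
time: 15.78
ee_pos: [439.7, 221.1, 88.1]
tcp_rot: [-3.139, -0.086, -0.014]
ft_force: [6.7, -1.6, 5.4]
gripper_width: 43.3
finger_force: 33.1
```

Call:
drive_tool([
  {"tx": 0,"ty": 0,"tz": 0,"spin": 0},
  {"tx": 0,"ty": 0,"tz": 0,"spin": 0},
  {"tx": 0,"ty": 0,"tz": 0,"spin": 0},
  {"tx": 0,"ty": 0,"tz": 0,"spin": 0},
  {"tx": 0,"ty": 0,"tz": 0,"spin": 0},
], gripper=0.72)

```text
time: 16.4
ee_pos: [435.3, 220.8, 86.2]
tcp_rot: [-3.14, -0.085, 0.001]
ft_force: [0.3, 0.5, 0.4]
gripper_width: 61.3
finger_force: 0.0
```

Call:
drive_tool([
  {"tx": 0,"ty": 0,"tz": -1.5,"spin": 0},
  {"tx": 0,"ty": 0,"tz": -3,"spin": 0},
  {"tx": 0,"ty": 0,"tz": -4,"spin": 0},
  {"tx": 0,"ty": 0,"tz": -4,"spin": 0},
  {"tx": 0,"ty": 0,"tz": -2,"spin": 0},
])

```text
time: 17.02
ee_pos: [436.2, 221.1, 233.7]
tcp_rot: [-3.139, -0.085, -0.005]
ft_force: [0.2, 0.2, 0.4]
gripper_width: 61.6
finger_force: 0.0
```

Run:
```python
from h import *
go(435.4,220.7,140,.054)
im,d,w=cloud("wrist"); save(im,"w6.png"); np.savez("w6.npz",im=im,w=w)
im2,d2,w2=cloud("top"); 
hsv=cv2.cvtColor(im2,cv2.COLOR_RGB2HSV); g=cv2.inRange(hsv,(60,90,20),(90,255,200)); k,l,s,c=cv2.connectedComponentsWithStats(g)
for i in range(1,k):
    p=np.nanmedian(w2[l==i],0)
    if s[i,4]>10 and p[1]>80 and p[0]>300: print("top cap",c[i].round(),s[i,4],p.round())
```

```text
t 17.02 p [436.2 221.1 233.7] yawx 0.054 tx,ty,tz cm [-0.12  0.04  9.37] spin -0.0 q6 1.84 w 61.6
top cap [191. 201.] 47 [452. 162. 607.]
top cap [217. 214.] 23 [458. 143.  93.]
top cap [200. 229.] 20 [402. 203. 103.]
top cap [155. 231.] 11 [380. 247. 609.]
```

View pics/w6.png

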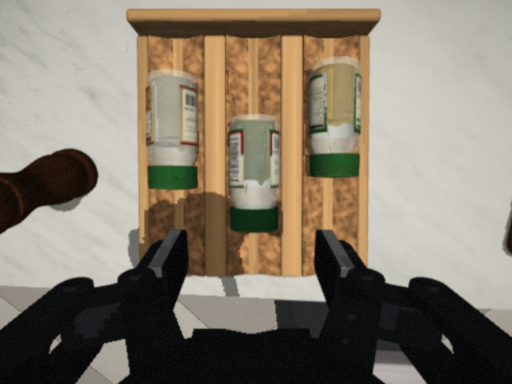

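Jar c lies centred in the middle lane, cap uphill at (254,218). The left-lane jar's cap is at (172,177) and the right-lane jar's at (334,165).

```bash
cat >> h.py <<'E'
RK=R.from_euler("ZY",[.054,np.radians(14)]).as_matrix(); RO=np.array([571.,228.,20.])
def rk(p): return RO+RK@np.array(p,float)
def inv(w): return (w-RO)@RK
def caps(im,w):
    q=inv(w); hsv=cv2.cvtColor(im,cv2.COLOR_RGB2HSV); g=cv2.inRange(hsv,(60,90,20),(90,255,200))
    for nm,y in(("left",76),("mid",0),("right",-76)):
        m=(g>0)&(abs(q[...,1]-y)<25)&(q[...,2]>30)&(q[...,2]<60); P=q[m]
        a=(abs(q[...,1]-y)<8)&(q[...,2]>34)&(q[...,2]<60)&(q[...,0]<-3); A=q[a]
        if len(P): print(nm,len(P),"cap x",np.percentile(P[:,0],[2,98]).round(1),"ymid",np.percentile(P[:,1],[2,98]).mean().round(1),"ztop",np.percentile(P[:,2],90).round(1),"jar x",np.percentile(A[:,0],[1,99]).round(1))
E
python3 - <<'E'
from h import *
z=np.load("w6.npz"); caps(z["im"],z["w"])
q=inv(z["w"]); s=(abs(q[...,1]-38)<5)&(q[...,0]<-5)&(q[...,0]>-200)&(q[...,2]<14); print("rib z",np.median(q[s][:,2]))
s=(abs(q[...,1])<30)&(q[...,2]>15)&(q[...,2]<33)&(q[...,0]>-30); print("stop",np.percentile(q[s][:,0],[2,10,50,90,98]))
print("ribs y",[ (u,q[60,u].round(0).tolist()) for u in range(196,310,6)])
p=rk([-225,76,32]); print(p); go(p[0],p[1],200,.054); go(*p)
E
```

```text
left 864 cap x [-154.6 -136.9] ymid 73.7 ztop 44.8 jar x [-154.6  -52. ]
mid 946 cap x [-192.8 -174.7] ymid -0.8 ztop 44.7 jar x [-192.6  -89.9]
right 590 cap x [-142.3 -103.7] ymid -74.2 ztop 44.5 jar x [-144.1  -41.1]
rib z 7.89544366018276
stop [-5.73190553 -5.45913717 -5.02049186 -4.20635856 -2.53074993]
ribs y [(196, [-30.0, 56.0, 6.0]), (202, [-31.0, 50.0, 8.0]), (208, [-31.0, 44.0, 8.0]), (214, [-31.0, 38.0, 8.0]), (220, [-31.0, 32.0, 9.0]), (226, [-31.0, 26.0, 9.0]), (232, [-30.0, 20.0, 5.0]), (238, [-29.0, 14.0, 4.0]), (244, [-28.0, 9.0, -0.0]), (250, [-27.0, 2.0, -1.0]), (256, [-27.0, -4.0, -1.0]), (262, [-28.0, -10.0, 1.0]), (268, [-29.0, -16.0, 3.0]), (274, [-30.0, -21.0, 6.0]), (280, [-31.0, -27.0, 7.0]), (286, [-31.0, -33.0, 7.0]), (292, [-31.0, -39.0, 8.0]), (298, [-31.0, -45.0, 7.0]), (304, [-31.0, -50.0, 9.0])]
[356.62990031 292.52369241 105.48188975]
t 17.12 p [436.9 221.3 233.7] yawx 0.054 tx,ty,tz cm [-7.65 -7.54  3.34] spin -0.0 q6 1.84 w 61.4
t 17.12 p [436.9 221.3 233.7] yawx 0.054 tx,ty,tz cm [-7.7  -7.53 12.79] spin 0 q6 1.84 w 61.4
```

Run:
```python
from h import *
for r in([-188,75,32],[-225,-0.5,32],[-180,-75,32]):
    p=rk(r); print(r,p.round(1)); go(*p,.054)
```

```text
[-188, 75, 32] [392.5 293.5  96.5]
t 17.12 p [436.9 221.3 233.7] yawx 0.054 tx,ty,tz cm [-4.11 -7.43 13.71] spin -0.0 q6 1.84 w 61.4
[-225, -0.5, 32] [360.8 216.1 105.5]
t 17.12 p [436.9 221.3 233.7] yawx 0.054 tx,ty,tz cm [-7.69  0.12 12.78] spin -0.0 q6 1.84 w 61.4
[-180, -75, 32] [408.4 144.1  94.6]
t 17.12 p [436.9 221.3 233.7] yawx 0.054 tx,ty,tz cm [-3.33  7.57 13.88] spin -0.0 q6 1.84 w 61.4
```

Call:
drive_tool([
  {"tx": -2.0,"ty": -3.7,"tz": 2,"spin": 0},
  {"tx": -2.1,"ty": -3.7,"tz": 2,"spin": 0},
  {"tx": 0,"ty": 0,"tz": 2,"spin": 0},
  {"tx": 0,"ty": 0,"tz": 0,"spin": 0},
  {"tx": 0,"ty": 0,"tz": 0,"spin": 0},
], gripper=0)

```text
time: 17.75
ee_pos: [390.8, 292.3, 171.2]
tcp_rot: [3.14, 0.084, -0.0]
ft_force: [0.0, -0.4, 0.4]
gripper_width: -0.1
finger_force: 0.0
```

Call:
drive_tool([
  {"tx": 0,"ty": 0,"tz": 0,"spin": 0},
  {"tx": 0,"ty": 0,"tz": 2.5,"spin": 0},
  {"tx": 0,"ty": 0,"tz": 2.8,"spin": 0},
  {"tx": 0,"ty": 0,"tz": 2.0,"spin": 0},
  {"tx": 0,"ty": 0,"tz": 0,"spin": 0},
])

```text
time: 18.38
ee_pos: [390.1, 291.8, 97.7]
tcp_rot: [3.14, 0.083, -0.003]
ft_force: [0.1, 0.3, 0.1]
gripper_width: -0.2
finger_force: 0.0
```

Run:
```python
from h import *
go(*rk([-188,75,32]),.054); print(inv(env.observe()["ee_pos"]).round(1), env.observe()["ft_force"].round(1))
```

```text
t 18.38 p [390.1 291.8  97.7] yawx 0.053 tx,ty,tz cm [ 0.25 -0.15  0.11] spin -0.001 q6 2.02 w -0.2
[-190.7   73.5   32.5] [0.1 0.3 0.1]
```

Call:
drive_tool([
  {"tx": 0.97,"ty": -0.1,"tz": 0.24,"spin": 0},
  {"tx": 0.97,"ty": 0,"tz": 0.24,"spin": 0},
  {"tx": 0.97,"ty": 0,"tz": 0.24,"spin": 0},
  {"tx": 0.97,"ty": 0,"tz": 0.24,"spin": 0},
  {"tx": 0.97,"ty": 0,"tz": 0.24,"spin": 0},
])

```text
time: 19.0
ee_pos: [439.6, 296.1, 86.2]
tcp_rot: [-3.14, -0.084, 0.0]
ft_force: [-0.9, 0.2, 1.6]
gripper_width: -0.1
finger_force: 0.5
```

Call:
drive_tool([
  {"tx": 0.58,"ty": 0,"tz": 0.15,"spin": 0},
  {"tx": 0.48,"ty": 0,"tz": 0.12,"spin": 0},
  {"tx": 0,"ty": 0,"tz": 0,"spin": 0},
])

```text
time: 19.38
ee_pos: [449.9, 296.6, 83.5]
tcp_rot: [-3.14, -0.084, -0.0]
ft_force: [-0.2, 0.4, 0.2]
gripper_width: 0.3
finger_force: 0.0
```

Run:
```python
from h import *
print(inv(env.observe()["ee_pos"]).round(1), env.observe()["ft_force"].round(1))
im,d,w=cloud("wrist"); caps(im,w)
```

```text
[-129.1   75.1   33.2] [-0.2  0.4  0.2]
left 3784 cap x [-113.9  -94.9] ymid 75.4 ztop 44.7 jar x [-139.3  -20.7]
mid 80 cap x [-104.1 -103.3] ymid 2.9 ztop 43.1 jar x [-152.3  -89.9]
```

Call:
drive_tool([
  {"tx": 0.3,"ty": 0,"tz": 0.07,"spin": 0},
  {"tx": 0.2,"ty": 0,"tz": 0.05,"spin": 0},
  {"tx": 0,"ty": 0,"tz": 0,"spin": 0},
])

```text
time: 19.8
ee_pos: [454.2, 296.8, 82.3]
tcp_rot: [3.14, 0.084, -0.001]
ft_force: [-0.7, -1.0, 1.1]
gripper_width: 0.1
finger_force: 0.5
```

Call:
drive_tool([
  {"tx": 0.2,"ty": 0,"tz": 0.05,"spin": 0},
  {"tx": 0.1,"ty": 0,"tz": 0.02,"spin": 0},
  {"tx": 0,"ty": 0,"tz": 0,"spin": 0},
])

```text
time: 20.18
ee_pos: [454.5, 296.8, 82.0]
tcp_rot: [3.14, 0.084, -0.009]
ft_force: [-7.9, -0.7, 8.7]
gripper_width: -0.4
finger_force: 4.7
```

Call:
drive_tool([
  {"tx": -2,"ty": 0,"tz": -0.5,"spin": 0},
  {"tx": -2,"ty": 0,"tz": -5,"spin": 0},
  {"tx": -2,"ty": 0,"tz": -5,"spin": 0},
  {"tx": 0,"ty": 0,"tz": 0,"spin": 0},
])

```text
time: 20.68
ee_pos: [398.3, 295.0, 190.9]
tcp_rot: [-3.136, -0.086, -0.013]
ft_force: [-0.1, -0.0, -1.3]
gripper_width: 0.2
finger_force: 0.0
```

Run:
```python
from h import *
go(*rk([-224,-0.5,32]),.054)
im,d,w=cloud("wrist"); caps(im,w)
```

```text
t 20.68 p [398.3 295.  190.9] yawx 0.055 tx,ty,tz cm [-4.16  7.7   8.5 ] spin 0.001 q6 2.01 w 0.2
left 1425 cap x [-110.1  -91.6] ymid 75.3 ztop 44.7 jar x [-111.   -43.5]
mid 1459 cap x [-193.  -173.9] ymid 1.3 ztop 44.6 jar x [-192.6  -91.1]
right 965 cap x [-143.4 -103.3] ymid -72.0 ztop 44.5 jar x [-144.6  -44. ]
```

Left is home, with its cap at −110. The middle lane is next.

Call:
drive_tool([
  {"tx": -2.1,"ty": 3.8,"tz": 0,"spin": 0},
  {"tx": -2.1,"ty": 3.9,"tz": 2,"spin": 0},
  {"tx": 0,"ty": 0,"tz": 3.5,"spin": 0},
  {"tx": 0,"ty": 0,"tz": 3.0,"spin": 0},
  {"tx": 0,"ty": 0,"tz": 0,"spin": 0},
])

```text
time: 21.35
ee_pos: [357.3, 213.5, 99.1]
tcp_rot: [3.138, 0.084, -0.01]
ft_force: [-0.4, -0.1, 1.0]
gripper_width: 0.1
finger_force: 0.0
```

Run:
```python
from h import *
go(*rk([-224,0,32]),.054); print(inv(env.observe()["ee_pos"]).round(1))
```

```text
t 21.35 p [357.3 213.5  99.1] yawx 0.053 tx,ty,tz cm [ 0.45 -0.3  -0.62] spin -0.001 q6 1.89 w 0.1
[-226.9   -3.    24.9]
```

Call:
drive_tool([
  {"tx": 0,"ty": -0.3,"tz": -0.6,"spin": 0},
  {"tx": 0.97,"ty": 0,"tz": 0.24,"spin": 0},
  {"tx": 0.97,"ty": 0,"tz": 0.24,"spin": 0},
  {"tx": 0.97,"ty": 0,"tz": 0.24,"spin": 0},
  {"tx": 0.97,"ty": 0,"tz": 0.24,"spin": 0},
])

```text
time: 21.98
ee_pos: [399.0, 219.8, 98.0]
tcp_rot: [-3.14, -0.084, 0.0]
ft_force: [-1.1, 0.6, 0.8]
gripper_width: -0.1
finger_force: 0.7
```

Call:
drive_tool([
  {"tx": 0.97,"ty": 0,"tz": 0.24,"spin": 0},
  {"tx": 0.97,"ty": 0,"tz": 0.24,"spin": 0},
  {"tx": 0.97,"ty": 0,"tz": 0.24,"spin": 0},
  {"tx": 0.97,"ty": 0,"tz": 0.24,"spin": 0},
  {"tx": 0,"ty": 0,"tz": 0,"spin": 0},
])

```text
time: 22.6
ee_pos: [438.3, 221.8, 88.3]
tcp_rot: [3.14, 0.084, 0.002]
ft_force: [-0.1, -0.1, -0.8]
gripper_width: 0.1
finger_force: 0.0
```

Run:
```python
from h import *
print(inv(env.observe()["ee_pos"]).round(1))
im,d,w=cloud("wrist"); caps(im,w)
```

```text
[-145.4    1.    34.1]
left 3872 cap x [-109.9  -91.1] ymid 71.9 ztop 44.8 jar x [-110.3  -36. ]
mid 4204 cap x [-129.5  -90.4] ymid -0.9 ztop 44.6 jar x [-155.5  -36.4]
right 2880 cap x [-143.5  -95.2] ymid -72.9 ztop 44.5 jar x [-143.4  -42. ]
```

Call:
drive_tool([
  {"tx": 0.8,"ty": 0,"tz": 0.2,"spin": 0},
  {"tx": 0.7,"ty": 0,"tz": 0.17,"spin": 0},
  {"tx": 0.3,"ty": 0,"tz": 0.07,"spin": 0},
  {"tx": 0.2,"ty": 0,"tz": 0.05,"spin": 0},
  {"tx": 0,"ty": 0,"tz": 0,"spin": 0},
])

```text
time: 23.28
ee_pos: [457.3, 223.0, 83.6]
tcp_rot: [-3.14, -0.085, -0.0]
ft_force: [-0.7, -0.4, -0.2]
gripper_width: 0.1
finger_force: 0.0
```

Call:
drive_tool([
  {"tx": 0.2,"ty": 0,"tz": 0.05,"spin": 0},
  {"tx": 0.1,"ty": 0,"tz": 0.02,"spin": 0},
  {"tx": 0,"ty": 0,"tz": 0,"spin": 0},
])

```text
time: 23.65
ee_pos: [458.6, 223.1, 83.1]
tcp_rot: [-3.14, -0.084, 0.004]
ft_force: [-4.7, 0.3, 5.2]
gripper_width: 0.2
finger_force: 2.7
```

Force has risen to about 5 N, so the middle jar is at the stop. I'll back off and go to the right lane.

Call:
drive_tool([
  {"tx": 0.1,"ty": 0,"tz": 0.02,"spin": 0},
  {"tx": -2,"ty": 0,"tz": -0.5,"spin": 0},
  {"tx": -2,"ty": 0,"tz": -5,"spin": 0},
  {"tx": -1,"ty": 0,"tz": -5,"spin": 0},
  {"tx": 0,"ty": 0,"tz": 0,"spin": 0},
])

```text
time: 24.28
ee_pos: [412.5, 221.3, 191.7]
tcp_rot: [-3.138, -0.086, -0.015]
ft_force: [1.5, -0.6, -0.6]
gripper_width: 0.2
finger_force: 0.0
```

Run:
```python
from h import *
go(*rk([-182,-75,33]),.054)
im,d,w=cloud("wrist"); caps(im,w)
```

```text
t 24.27 p [412.5 221.3 191.7] yawx 0.055 tx,ty,tz cm [-1.09  7.71  9.53] spin 0.001 q6 1.86 w 0.2
left 1330 cap x [-110.2  -91.6] ymid 72.7 ztop 44.8 jar x [-110.8  -31.9]
mid 1629 cap x [-110.8  -90.9] ymid -0.7 ztop 44.5 jar x [-110.8  -31.9]
right 910 cap x [-143.1 -103.4] ymid -73.7 ztop 44.4 jar x [-144.4  -41.9]
```

Call:
drive_tool([
  {"tx": -0.5,"ty": 3.7,"tz": 0,"spin": 0},
  {"tx": -0.6,"ty": 3.8,"tz": 2,"spin": 0},
  {"tx": 0,"ty": 0,"tz": 3.5,"spin": 0},
  {"tx": 0,"ty": 0,"tz": 3.3,"spin": 0},
  {"tx": 0,"ty": 0,"tz": 0,"spin": 0},
])

```text
time: 24.95
ee_pos: [401.0, 144.1, 96.8]
tcp_rot: [3.139, 0.084, -0.013]
ft_force: [-0.5, 0.2, 0.6]
gripper_width: -0.1
finger_force: 0.0
```

Run:
```python
from h import *
go(*rk([-182,-75,33]),.054); print(inv(env.observe()["ee_pos"]).round(1))
```

```text
t 24.95 p [401.  144.1  96.8] yawx 0.053 tx,ty,tz cm [0.57 0.04 0.07] spin -0.001 q6 1.7 w -0.1
[-187.7  -74.6   32.4]
```

Travel to the end point (−124.5) is about 63 mm.

Call:
drive_tool([
  {"tx": 0.97,"ty": 0,"tz": 0.24,"spin": 0},
  {"tx": 0.97,"ty": 0,"tz": 0.24,"spin": 0},
  {"tx": 0.97,"ty": 0,"tz": 0.24,"spin": 0},
  {"tx": 0.97,"ty": 0,"tz": 0.24,"spin": 0},
  {"tx": 0.97,"ty": 0,"tz": 0.24,"spin": 0},
])

```text
time: 25.58
ee_pos: [453.3, 147.7, 87.7]
tcp_rot: [-3.14, -0.084, -0.0]
ft_force: [-0.6, 0.2, 0.1]
gripper_width: 0.2
finger_force: 0.5
```

Call:
drive_tool([
  {"tx": 0.5,"ty": 0,"tz": 0.12,"spin": 0},
  {"tx": 0.3,"ty": 0,"tz": 0.07,"spin": 0},
  {"tx": 0.2,"ty": 0,"tz": 0.05,"spin": 0},
  {"tx": 0,"ty": 0,"tz": 0,"spin": 0},
])

```text
time: 26.08
ee_pos: [462.7, 148.1, 85.3]
tcp_rot: [3.14, 0.085, 0.0]
ft_force: [-0.3, -0.2, 1.1]
gripper_width: 0.0
finger_force: 0.0
```

Run:
```python
from h import *
print(inv(env.observe()["ee_pos"]).round(1))
```

```text
[-124.9  -74.    36.1]
```

Call:
drive_tool([
  {"tx": 0.2,"ty": 0,"tz": 0.05,"spin": 0},
  {"tx": 0.1,"ty": 0,"tz": 0.02,"spin": 0},
  {"tx": 0,"ty": 0,"tz": 0,"spin": 0},
])

```text
time: 26.45
ee_pos: [463.3, 148.1, 84.8]
tcp_rot: [3.14, 0.084, -0.007]
ft_force: [-5.6, 0.2, 6.6]
gripper_width: -0.1
finger_force: 3.6
```

Call:
drive_tool([
  {"tx": 0.1,"ty": 0,"tz": 0.02,"spin": 0},
  {"tx": 0,"ty": 0,"tz": 0,"spin": 0},
])

```text
time: 26.7
ee_pos: [463.3, 148.1, 84.7]
tcp_rot: [3.14, 0.085, -0.01]
ft_force: [-7.7, 0.2, 9.3]
gripper_width: -0.0
finger_force: 4.9
```

Call:
drive_tool([
  {"tx": -2,"ty": 0,"tz": -0.5,"spin": 0},
  {"tx": -2,"ty": 0,"tz": -5,"spin": 0},
  {"tx": -1,"ty": 0,"tz": -5,"spin": 0},
  {"tx": 0,"ty": 0,"tz": -4,"spin": 0},
  {"tx": 0,"ty": 0,"tz": 0,"spin": 0},
])

```text
time: 27.32
ee_pos: [418.2, 146.0, 232.8]
tcp_rot: [-3.139, -0.085, -0.014]
ft_force: [-0.1, -0.1, -0.2]
gripper_width: 0.1
finger_force: 0.0
```

Run:
```python
from h import *
im,d,w=cloud("wrist"); caps(im,w)
im,d,w=cloud("scene"); save(cv2.resize(im[100:340,80:420],None,fx=2,fy=2),"s9.png")
m=(w[...,2]>35)&(w[...,2]<75)&(abs(w[...,1]+170)<60)&(abs(w[...,0]-410)<75); P=w[m]; print("jig",len(P),P.min(0).round(),P.max(0).round(),P.mean(0).round())
```

```text
left 974 cap x [-110.1  -91.7] ymid 71.4 ztop 44.9 jar x [-110.7  -17.4]
mid 1129 cap x [-110.7  -91.2] ymid -2.9 ztop 44.6 jar x [-110.6  -17.4]
right 619 cap x [-109.1  -70.3] ymid -76.2 ztop 44.7 jar x [-110.6  -17.5]
jig 334 [ 354. -194.   36.] [ 460. -144.   70.] [ 409. -169.   54.]
```

View pics/s9.png

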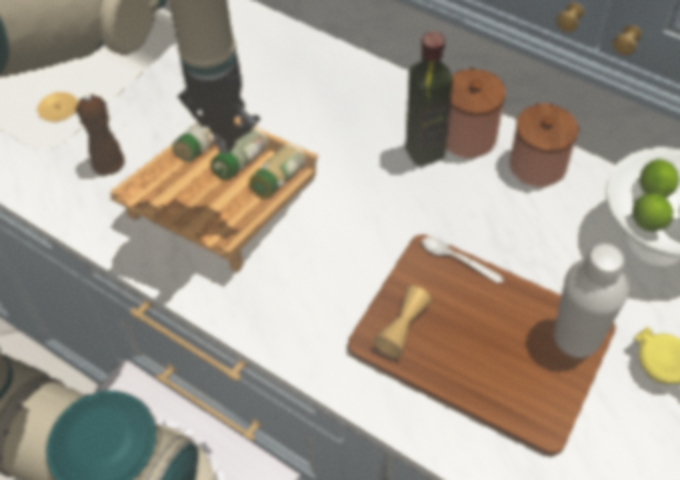

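All three jars are level at the stop, with caps at (190,143), (225,163) and (262,183). The jigger lies on the board at (403,322). The shaker, oil bottle and mill are all upright.

```bash
python3 -c "
from h import *
print(env.sign_off())"
```

```text
the job is handed in; nothing more can be done
None
```

The job is handed in after about 27 s of the 70 s: all three jars measured against the back stop with caps uphill, the jigger is on the board, and the shaker, oil bottle and mill are still standing; the sign-off returned no verdict.

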